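# Switch the ball run of the sound sculpture to its other tray

### The arm

A 6-joint arm with a two-finger parallel gripper is mounted at the origin on the work surface. World frame = base frame: x ahead of the robot, y to its left, z up, the work surface at z = 0. Lengths are in m, angles in degrees, forces in N, time in s.
With the tool pointing down it reaches from about 0.425 to 1.125 m from the base axis. Payload 14.9 kg.
Tool frame: the origin (TCP) lies on the centre line of the jaws, within the pads' length; the fingertips stand 14 mm ahead of it and the grasp point (between the pads) lies 5 mm behind it; z points along the fingers, y is the line along which they close (so a half turn about z gives the same grasp; the last joint's range is limited). The gripper opens to 91 mm and grips with 3 to 60 N. Pads are 32 mm wide; open, the fingers measure 118 mm over their backs; the gripper's body (76 mm by 178 mm) begins 60 mm behind the grasp point.
Start: joints at [-74.33, 21.709, 99.362, -0, 58.929, -1.908], TCP at [0.211, -0.667, 0.228] pointing down, gripper open.
Joint ranges: [-158.91, 158.91], [-42.39, 125.64], [0.06, 152.35], [-60.88, 240.88], [17.5, 164.5], [-176.32, 176.32]. Speed limits (degrees/s): [108.29, 108.29, 136.94, 180, 180, 180].

### API

Orientations are given as a 3x3 rotation matrix whose columns are the frame's x, y, z axes.
In Python, from cell import observe, read_camera, calibration, hand_in gives the robot as it stands.
- The arm moves only by the tool drive_tool, never from a script. Its argument "targets" is text: rows parted by semicolons, each of 4 numbers parted by spaces: the shift along the tool's x, y, z in units of 1 m (1.0 is 1 m), then the turn about the tool's z in units of 45 degrees (1.0 is 45 degrees). In form: dx dy dz yaw; .... A call has 1 to 12 rows; each row is the pose to reach, as a shift and turn from the pose commanded when the call began, along the tool's axes at that moment; what a row does not reach only later rows make up. A row lasts 1/12 s, in which the tool goes at most 41.7 mm and 7.16 degrees, less where a joint would pass 70% of its speed; a pose out of reach is approached as far as the arm can. A call with a number of a shift or a turn outside -1 to 1 is refused whole. A call with a gripper value outside its range is refused whole. "gripper" is the opening, from 0 (shut) to 1 (fully open), set as the call begins (left out, the last holds). The fingers move at their own pace and stop on an object; "newtons" is the grip in N (left out, the last holds). Time passes only in rows, so rows that repeat a pose let the fingers close. It gives the time, the measured TCP pose, the force, the opening and the grip force at its end, in the units of the state.
- observe(): the state, without advancing time (a new reading comes with each control period).
- read_camera(name): name is "scene" or "top" or "wrist"; returns the picture (400x640x3 uint8, red, green, blue); there is no depth.
- calibration(name): a dict with "K" (3x3 intrinsics, pixels), "view" (4x4, takes a point from world to camera coordinates). Camera axes: x right, y down, z forward; pixel columns grow to the right and rows downward; lengths in m; the calibration is good to about 2 mm. A picture is of the moment at which its call begins: read the wrist's pose just before it. calibration takes no time and is no camera call; for the wrist camera it gives the pose at the moment of the call.
- hand_in(): hands the job in; it is judged then, once.
The state is a dict: "time": time; "joint_positions": joint angles; "qvel": joint speeds; "joint_efforts": joint torques, N m; "tool_pos": TCP position; "eef_rot": TCP orientation; "ft_force": force on the tool from outside, world axes, zero at the start; "wrist_torque": the same for the moment, N m; "finger_gap": finger opening in m; "grasp_force": force on a finger pad.
Only numpy, scipy, OpenCV 4.12 (cv2) and the standard library are available. Lean on these libraries where they do the work, as an engineer would, in place of code of your own. Each camera call takes 0.05 s, during which the arm holds its last target. There are 200 camera calls.

### The job

The tipping gate of the ball run is resting on one side: with a fingertip, rock it over its pivot so that it rests the other way and feeds the other chute. Then press the cap of the ball stop all the way down and keep it pressed until all three steel balls have rolled down that chute into its tray, and let the stop spring back up. Let the balls run by themselves: do not touch or lift them, and leave the other things where they are.

Things in the scene. Friction and masses are not known exactly. Their poses are not given: they have to be found in the camera images.
- ballrun: Ball run, fixed: plywood base 265 x 550 x 18 mm. Origin on the table below the middle of the gate's shaft; x along the feed channel, away from the robot; y left, along the gate. Base x -75 to 190 mm. The feed channel comes down at 16 deg from x 170 to 12 mm on y = 0, 37 mm wide, wall tops 149 to 195 mm up, and ends over the gate's middle. Chutes lead from the gate's ends out along y to two trays
- gate (a joint): Tilt (rad) of the tipping gate, a steel trough 200 mm long on a shaft along x, 111 mm up, with a brass weight over the shaft. 0 level; +0.31 left (+y) end down, balls run left; -0.31 right end down. It starts at one of these rests. It turns lightly (0.2 to 0.7 N on a tab); pushed past level it falls to the other rest by itself and stays there
- gate_tab_left (a point): Middle of the top of the flat finger tab (42 x 28 mm, 3 mm thick) at the gate's left (+y) end, 86 mm from the pivot, standing out 40 mm from the trough's middle line towards the robot. About 139 mm above the table when up, 87 mm when down, free space below it
- gate_tab_right (a point): The same on the gate's right (-y) end
- gate_weight (a point): Centre of the brass weight, a disc 36 mm across and 24 mm thick on the robot's side of the gate, 45 mm above the shaft
- stop (a joint): How far the ball stop is pressed (m): 0 up, its pin stands in the feed channel and holds the balls; 0.026 fully down, pin sunk below the channel floor so that the balls roll freely. A spring lifts it when let go; about 2.3 N starts it, 5 N holds it fully down
- stop_cap (a point): Middle of the top of the ball stop's black push cap, 32 mm across, on an upright spring rod beside the feed channel (ball run x 75, y -60 mm); 216 mm above the table when up; goes straight down 26 mm
- tray_left (a point): Middle of the floor of the left (+y) catch tray, 96 x 92 mm inside, floor 22 mm above the table, side walls 63 mm, outer plate 108 mm above the table
- tray_right (a point): The same for the right (-y) catch tray
- ball1_center (a point): Centre of steel ball 1 (25 mm, 64 g); the three start in a row in the feed channel behind the stop pin, ball 1 lowest
- ball2_center (a point): Centre of steel ball 2 (25 mm, 64 g); the three start in a row in the feed channel behind the stop pin, ball 1 lowest
- ball3_center (a point): Centre of steel ball 3 (25 mm, 64 g); the three start in a row in the feed channel behind the stop pin, ball 1 lowest
- screwdriver: Bystander, to be left alone: a screwdriver lying on the plywood base, about 150 mm long; origin under its middle
- speaker: Bystander, to be left alone: bare round loudspeaker, 76 mm across, 36 mm high, on the plywood base; origin under its centre
- screwjar: Bystander, to be left alone: small clear screw jar with steel lid, 44 mm across, 50 mm high, on the plywood base; origin under its centre
- tape: Bystander, to be left alone: roll of tape lying on the table, 90 mm across, 24 mm high; origin under its centre
- marker: Bystander, to be left alone: black marker pen lying on the table, 135 mm long, 16 mm thick; origin under its middle, x along it
- adapter: Bystander, to be left alone: black mains adapter, 75 x 48 x 32 mm, on the table; origin under its centre
- skewers: Bystander, to be left alone: clear cup, 68 mm wide, 80 mm high, with wooden skewers up to 190 mm high, on the table; origin under its centre

How it is judged (in metres and radians):
On the way, in this order (a step that is already met when the one before it is completed fails the run):
1. the gate is rocked over and rests the other way while the three balls still wait behind the stop (distance of gate_tab_left from where it was at the start of the episode above 0.027 m and (value of joint gate above 0.27 rad or value of joint gate below -0.27 rad) and distance of each of ball1_center, ball2_center, ball3_center from where it was at the start of the episode below 0.02 m), for 0.2 s.
2. the stop is pressed and all three balls run into the tray on the gate's new low side (distance of gate_tab_left from where it was at the start of the episode above 0.027 m and ((value of joint gate above 0.27 rad and y of ball1_center in the frame of ballrun between 0.172 and 0.267 m and x of ball1_center in the frame of ballrun between -0.05 and 0.05 m and z of each of ball1_center, ball2_center, ball3_center in the frame of ballrun below 0.06 m and y of ball2_center in the frame of ballrun between 0.172 and 0.267 m and x of ball2_center in the frame of ballrun between -0.05 and 0.05 m and y of ball3_center in the frame of ballrun between 0.172 and 0.267 m and x of ball3_center in the frame of ballrun between -0.05 and 0.05 m) or (value of joint gate below -0.27 rad and y of ball1_center in the frame of ballrun between -0.267 and -0.172 m and x of ball1_center in the frame of ballrun between -0.05 and 0.05 m and z of each of ball1_center, ball2_center, ball3_center in the frame of ballrun below 0.06 m and y of ball2_center in the frame of ballrun between -0.267 and -0.172 m and x of ball2_center in the frame of ballrun between -0.05 and 0.05 m and y of ball3_center in the frame of ballrun between -0.267 and -0.172 m and x of ball3_center in the frame of ballrun between -0.05 and 0.05 m))), for 0.2 s.
At the end, for the whole second after the job is handed in: The gate rests on the side opposite to its start (tilt beyond 0.27 rad; its left tab over 27 mm from its starting place), all three balls lie in the tray on that side, inside its walls, and the ball stop is up again (pressed less than 4 mm) (all of step 2 and value of joint stop below 0.004 m); the robot touches nothing.
It fails at once if a steel ball is lifted out of the channel (height (world z) of any of ball1_center, ball2_center, ball3_center above 0.2 m).
It fails at once if the robot touches a steel ball (contact force between any of the fingers, the arm and ball1 above 0.5 N or contact force between any of the fingers, the arm and ball2 above 0.5 N or contact force between any of the fingers, the arm and ball3 above 0.5 N).
It fails at once if a bystander is displaced by more than 30 mm (distance of any of screwdriver, speaker, screwjar, tape, marker, adapter, skewers from where it was at the start of the episode above 0.03 m).
It also fails if it takes over 45 s, if anything falls off the work surface, if the arm or the gripper's body presses on something with over 40 N, if the wrist force passes 120 N, or if a joint passes its speed limit or range.

## Working session

There is one attempt and no reset: what is moved stays moved. The work goes in short steps, Python scripts to look and compute and a tool call to move; the robot and the scene stay as the last step left them, time stands still between calls to the robot, and variables do not carry over. Pictures are saved under pics/ and viewed, at most 10 in all, crops included, and the job is handed in when it is done.

Besides the shell and the picture viewer there is one more tool, called after "Emit:" by a JSON object that holds its "api" and its "payload", one argument or row to a line. drive_tool: Moves the arm, as the interface text tells. Shifts and turns lie within -1 to 1; 1 stands for 1 m of shift or 45 degrees of turn. Its arguments: {"type":"object","properties":{"targets":{"type":"string"},"gripper":{"type":"number"},"newtons":{"type":"number"}},"required":["targets"]}

```bash
mkdir -p pics; python3 - <<'E'
from cell import *
import cv2
for n in("scene","top"):
    c=calibration(n);print(n,c["K"],c["view"])
    cv2.imwrite(f"pics/{n}0.png",read_camera(n)[:,:,::-1])
o=observe();print(o["time"],o["tool_pos"],o["eef_rot"],o["finger_gap"])
E
```

```text
scene [[461.07351777   0.         316.0399973 ]
 [  0.         461.07351777 201.88834977]
 [  0.           0.           1.        ]] [[-4.04526259e-01  9.14525955e-01 -8.85104806e-04  1.96024942e-01]
 [ 5.54355980e-01  2.44440721e-01 -7.95574121e-01 -1.54500945e-01]
 [-7.27356827e-01 -3.22321286e-01 -6.05855622e-01  1.93416655e+00]
 [ 0.00000000e+00  0.00000000e+00  0.00000000e+00  1.00000000e+00]]
top [[433.55567337   0.         325.30709987]
 [  0.         433.55567337 193.78312928]
 [  0.           0.           1.        ]] [[ 0.01485568 -0.99984379 -0.00957591  0.00646221]
 [-0.98807752 -0.01321178 -0.15338923  0.53683085]
 [ 0.15323876  0.01174044 -0.98811945  1.54464618]
 [ 0.          0.          0.          1.        ]]
0.1 [ 0.21128212 -0.66699644  0.22735664] [[ 9.53319682e-01  3.01962771e-01 -2.63213875e-04]
 [ 3.01962883e-01 -9.53319197e-01  9.61998049e-04]
 [ 3.95607568e-05 -9.96572495e-04 -9.99999503e-01]] 0.09118989027757787
```

View pics/scene0.png

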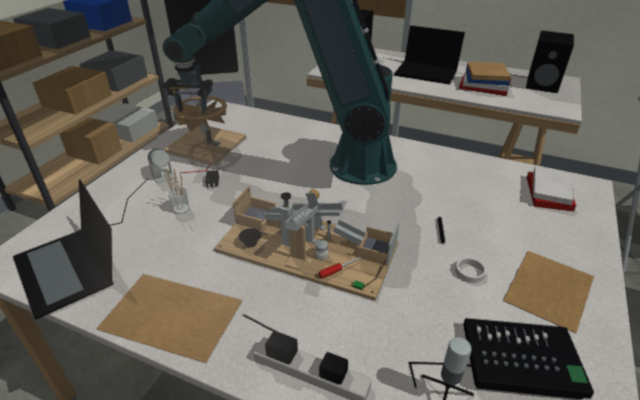

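View pics/top0.png

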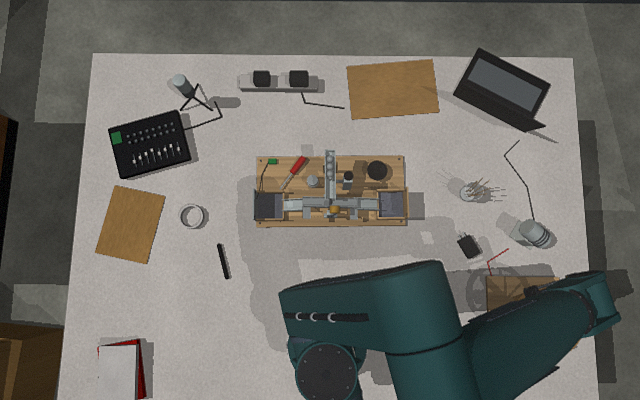

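The top view shows the ball run base spanning pixels (256,156) to (407,226), with the gate near (333,207). I'll zoom in for detail.

```bash
python3 - <<'E'
import cv2,numpy as np
a=cv2.imread("pics/top0.png")[145:240,245:420];b=cv2.imread("pics/scene0.png")[175:305,205:410]
cv2.imwrite("pics/t1.png",cv2.resize(a,None,fx=4.5,fy=4.5,interpolation=cv2.INTER_CUBIC))
cv2.imwrite("pics/s1.png",cv2.resize(b,None,fx=3.9,fy=3.9,interpolation=cv2.INTER_CUBIC))
E
```

```text
(no output)
```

View pics/t1.png

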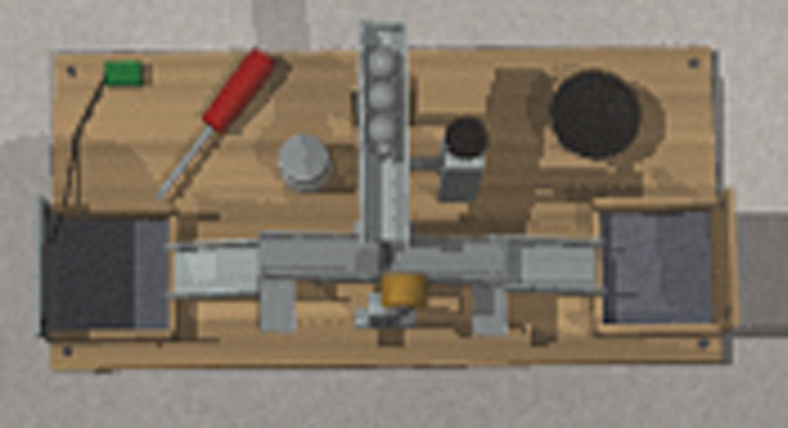

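View pics/s1.png

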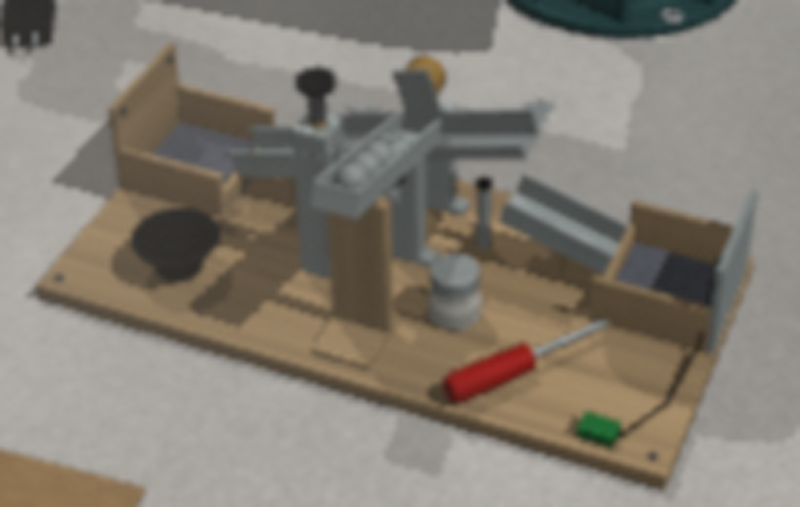

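The left end is up: the weight leans right (crop pixel 403,290), and in the scene view the trough end hangs over the left chute. So I push the left tab down (crop pixel 278,305). The cap is at crop (466,135). Now I'll measure.

```bash
cat >h.py <<'E'
from cell import *
import numpy as np
def ray(n,uv):
    c=calibration(n);R=c["view"][:3,:3];t=c["view"][:3,3]
    d=R.T@np.linalg.solve(c["K"],[*uv,1]);return -R.T@t,d
def onz(n,uv,z):
    o,d=ray(n,uv);return o+d*(z-o[2])/d[2]
def tri(a,b):
    (o,d),(p,e)=ray(*a),ray(*b)
    s=np.linalg.lstsq(np.c_[d,-e],p-o,rcond=None)[0];A=o+d*s[0];B=p+e*s[1];return (A+B)/2,np.linalg.norm(A-B)
T=lambda x,y:("top",((x+.5)/4.5+244.5,(y+.5)/4.5+144.5))
S=lambda x,y:("scene",((x+.5)/3.9+204.5,(y+.5)/3.9+174.5))
E
python3 - <<'E'
from h import *
np.set_printoptions(precision=4,suppress=True)
m=np.array([[.19,.275],[.19,-.275],[-.075,.275],[-.075,-.275]])
w=np.array([onz(*T(*p),.018)[:2] for p in[(52,51),(713,46),(52,370),(726,362)]])
sc=[onz(*S(*p),.018)[:2] for p in[(665,480),(38,290)]];print(w,sc)
mc=m-m.mean(0);wc=w-w.mean(0)
th=np.arctan2((mc[:,0]*wc[:,1]-mc[:,1]*wc[:,0]).sum(),(mc*wc).sum())
R=np.array([[np.cos(th),-np.sin(th)],[np.sin(th),np.cos(th)]]);t=w.mean(0)-R@m.mean(0)
print(np.degrees(th),t,"res",w-(m@R.T+t))
for n,p in dict(cap=(.075,-.06),tabL=(-.04,.082),tabR=(-.04,-.09)).items():print(n,R@p+t)
print("cap",onz(*T(466,136),.216),tri(T(466,136),S(315,80)))
print("tabL",onz(*T(278,305),.139),"tabR",onz(*T(491,308),.087),"ball",onz(*T(382,128),.16))
E
```

```text
[[ 0.6812  0.2771]
 [ 0.6924 -0.2757]
 [ 0.414   0.2666]
 [ 0.4283 -0.283 ]] [array([0.6841, 0.2757]), array([ 0.6989, -0.2671])]
1.4349523699980928 [ 0.4965 -0.0052] res [[ 0.0016  0.0026]
 [-0.0009 -0.0004]
 [-0.0006 -0.0013]
 [-0.0001 -0.001 ]]
cap [ 0.573  -0.0633]
tabL [0.4544 0.0758]
tabR [ 0.4588 -0.0962]
cap [ 0.5733 -0.0619  0.216 ] (array([ 0.5741, -0.0622,  0.2126]), np.float64(0.00046867559877612503))
tabL [0.4565 0.0764 0.139 ] tabR [ 0.4622 -0.0877  0.087 ] ball [ 0.5899 -0.0006  0.16  ]
```

Emit:
{"api": "drive_tool", "payload": {
  "targets": "0 0 -0.04 0; 0 0 -0.08 -0.15; 0 0 -0.1 -0.3; 0.03 -0.02 -0.1 -0.45; 0.06 -0.04 -0.1 -0.6; 0.1 -0.06 -0.1 -0.75; 0.13 -0.08 -0.1 -0.9; 0.16 -0.1 -0.1 -1.05; 0.19 -0.12 -0.1 -1.2; 0.22 -0.14 -0.1 -1.35; 0.25 -0.155 -0.1 -1.5; 0.274 -0.172 -0.1 -1.64",
  "gripper": 0
}}

```text
out of range; nothing moved
```

Emit:
{"api": "drive_tool", "payload": {
  "targets": "0 0 -0.04 0; 0 0 -0.08 -0.1; 0 0 -0.1 -0.2; 0.03 -0.02 -0.1 -0.3; 0.06 -0.04 -0.1 -0.4; 0.1 -0.06 -0.1 -0.5; 0.13 -0.08 -0.1 -0.6; 0.16 -0.1 -0.1 -0.7; 0.19 -0.12 -0.1 -0.8; 0.22 -0.14 -0.1 -0.9; 0.25 -0.155 -0.1 -1; 0.274 -0.172 -0.1 -1",
  "gripper": 0
}}

```text
time: 1.1
tool_pos: [0.4219, -0.419, 0.3278]
eef_rot: [[0.456, 0.89, -0.0], [0.89, -0.456, 0.0], [0.0, -0.0, -1.0]]
ft_force: [0.7, -1.1, -0.2]
finger_gap: 0.0139
grasp_force: 0.0
```

Emit:
{"api": "drive_tool", "payload": {
  "targets": "0.04 -0.01 0 -0.06; 0.08 -0.03 0 -0.12; 0.115 -0.045 0 -0.18; 0.15 -0.06 0 -0.24; 0.19 -0.08 0 -0.3; 0.23 -0.1 0 -0.36; 0.27 -0.115 0 -0.42; 0.305 -0.13 0 -0.48; 0.345 -0.15 0 -0.54; 0.38 -0.165 0 -0.6; 0.42 -0.182 0 -0.63; 0.456 -0.2 0 -0.63"
}}

```text
time: 2.1
tool_pos: [0.4527, 0.0749, 0.328]
eef_rot: [[-0.018, 1.0, 0.0], [1.0, 0.018, 0.0], [0.0, 0.0, -1.0]]
ft_force: [1.2, -1.5, -0.7]
finger_gap: 0.0006
grasp_force: 0.0
```

Emit:
{"api": "drive_tool", "payload": {
  "targets": "0 0 0.04 0; 0 0 0.08 0; 0 0 0.12 0; 0 0 0.15 0; 0 0 0.17 0; 0 0 0.177 0; 0 0 0.184 0; 0 0 0.191 0; 0 0 0.198 0; 0 0 0.205 0; 0 0 0.211 0; 0 0 0.217 0"
}}

```text
time: 3.1
tool_pos: [0.4533, 0.0729, 0.1108]
eef_rot: [[-0.016, 1.0, 0.001], [1.0, 0.016, 0.0], [0.0, 0.001, -1.0]]
ft_force: [0.5, -0.3, 0.6]
finger_gap: 0.0008
grasp_force: 0.0
```

```bash
python3 - <<'E'
from h import *
import cv2
o=observe();print(o["tool_pos"],o["ft_force"])
b=read_camera("scene")[175:305,205:410,::-1]
cv2.imwrite("pics/s2.png",cv2.resize(b,None,fx=3.9,fy=3.9,interpolation=cv2.INTER_CUBIC))
E
```

```text
[0.45333644 0.07289702 0.11075525] [ 0.48704335 -0.29375602  0.6085665 ]
```

View pics/s2.png

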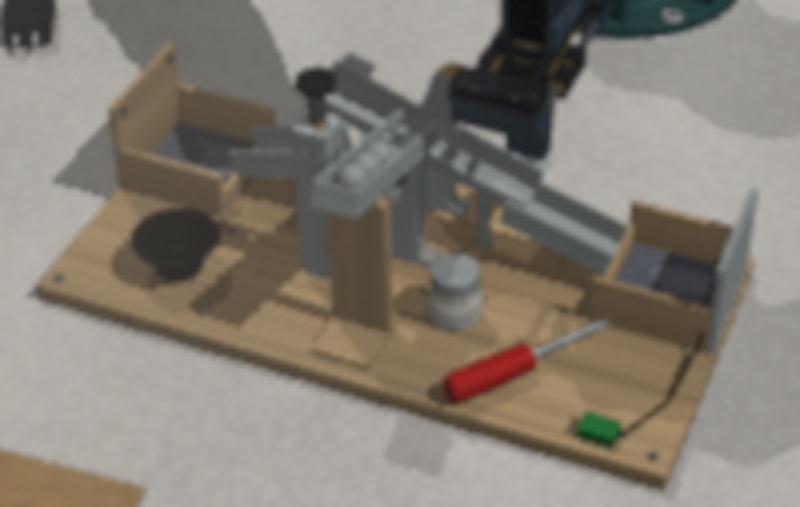

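The gate has flipped: its left end is now in line with the left chute. The balls are still waiting. Next I raise the arm and go to the cap.

Emit:
{"api": "drive_tool", "payload": {
  "targets": "0 0 -0.04 0; 0 0 -0.08 0; 0 0 -0.12 0; 0 0 -0.155 0; -0.025 0.02 -0.155 0; -0.05 0.04 -0.155 0; -0.075 0.06 -0.155 0; -0.1 0.085 -0.155 0; -0.12 0.105 -0.155 0; -0.137 0.118 -0.155 0; -0.137 0.118 -0.155 0; -0.137 0.118 -0.155 0"
}}

```text
time: 4.15
tool_pos: [0.5735, -0.0628, 0.2656]
eef_rot: [[-0.015, 1.0, -0.0], [1.0, 0.015, 0.0], [0.0, -0.0, -1.0]]
ft_force: [-1.1, 0.6, -0.2]
finger_gap: 0.0002
grasp_force: 0.0
```

Emit:
{"api": "drive_tool", "payload": {
  "targets": "0 0 0.015 0; 0 0 0.03 0; 0 0 0.036 0; 0 0 0.042 0; 0 0 0.048 0; 0 0 0.053 0; 0 0 0.057 0; 0 0 0.06 0; 0 0 0.061 0; 0 0 0.062 0; 0 0 0.062 0; 0 0 0.062 0"
}}

```text
time: 5.15
tool_pos: [0.5735, -0.0622, 0.2042]
eef_rot: [[-0.016, 1.0, 0.0], [1.0, 0.016, -0.0], [-0.0, 0.0, -1.0]]
ft_force: [-1.4, 3.0, 5.3]
finger_gap: 0.0005
grasp_force: 2.4
```

Force is 5.3 N. I'll press about 1.5 mm more to make sure it's fully down, and hold.

Emit:
{"api": "drive_tool", "payload": {
  "targets": "0 0 0.0005 0; 0 0 0.001 0; 0 0 0.0015 0; 0 0 0.0015 0; 0 0 0.0015 0; 0 0 0.0015 0; 0 0 0.0015 0; 0 0 0.0015 0; 0 0 0.0015 0; 0 0 0.0015 0; 0 0 0.0015 0; 0 0 0.0015 0"
}}

```text
time: 6.15
tool_pos: [0.5736, -0.0622, 0.2036]
eef_rot: [[-0.016, 1.0, 0.001], [1.0, 0.016, -0.0], [-0.0, 0.001, -1.0]]
ft_force: [-6.4, 3.2, 16.0]
finger_gap: 0.0007
grasp_force: 8.1
```

```bash
python3 - <<'E'
from h import *
import cv2
a=read_camera("scene")[175:305,205:410,::-1]
cv2.imwrite("pics/s3.png",cv2.resize(a,None,fx=3.9,fy=3.9,interpolation=cv2.INTER_CUBIC))
E
```

```text
(no output)
```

View pics/s3.png

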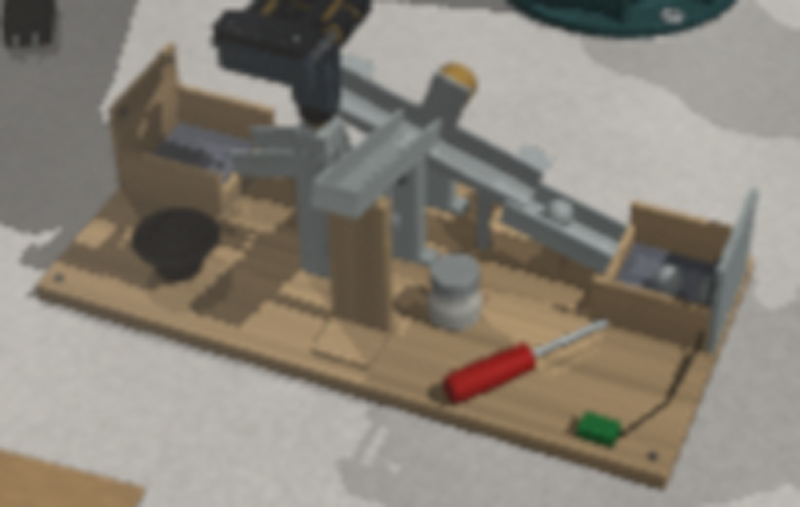

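The stop is hard down (16 N), and the balls are running: one is on the left chute (560,210) and one is in the tray (668,278). I'll keep holding.

Emit:
{"api": "drive_tool", "payload": {
  "targets": "0 0 0 0; 0 0 0 0; 0 0 0 0; 0 0 0 0; 0 0 0 0; 0 0 0 0; 0 0 0 0; 0 0 0 0; 0 0 0 0; 0 0 0 0; 0 0 0 0; 0 0 0 0"
}}

```text
time: 7.2
tool_pos: [0.5736, -0.0622, 0.2036]
eef_rot: [[-0.016, 1.0, 0.001], [1.0, 0.016, -0.0], [-0.0, 0.001, -1.0]]
ft_force: [-6.6, 3.9, 17.7]
finger_gap: 0.0005
grasp_force: 8.1
```

Emit:
{"api": "drive_tool", "payload": {
  "targets": "0 0 0 0; 0 0 0 0; 0 0 0 0; 0 0 0 0; 0 0 0 0; 0 0 0 0; 0 0 0 0; 0 0 0 0; 0 0 0 0; 0 0 0 0; 0 0 0 0; 0 0 0 0"
}}

```text
time: 8.2
tool_pos: [0.5736, -0.0622, 0.2036]
eef_rot: [[-0.016, 1.0, 0.001], [1.0, 0.016, -0.0], [-0.0, 0.001, -1.0]]
ft_force: [-7.0, 3.3, 16.9]
finger_gap: 0.0002
grasp_force: 8.1
```

```bash
python3 - <<'E'
from h import *
import cv2
a=read_camera("scene")[175:305,205:410,::-1]
b=read_camera("top")[145:240,245:420,::-1]
cv2.imwrite("pics/b4.png",np.vstack([cv2.resize(x,(560,n),interpolation=cv2.INTER_CUBIC) for x,n in((a,300),(b,300))]))
E
```

```text
(no output)
```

View pics/b4.png

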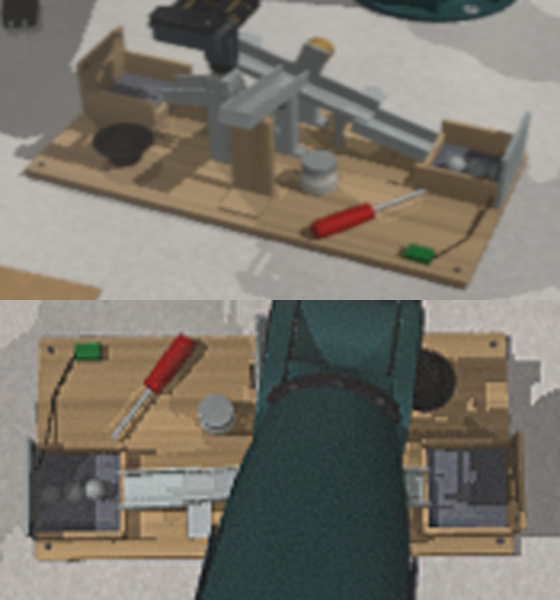

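The channel is empty. Balls show in the left tray around (95,490), (75,493) and (50,495), the last two in shade. I'll release and retreat upward, then confirm.

Emit:
{"api": "drive_tool", "payload": {
  "targets": "0 0 -0.004 0; 0 0 -0.01 0; 0 0 -0.018 0; 0 0 -0.026 0; 0 0 -0.04 0; 0 0 -0.07 0; 0 0 -0.1 0; -0.03 0 -0.12 0; -0.07 0 -0.12 0; -0.11 0 -0.12 0; -0.15 0 -0.12 0; -0.19 0 -0.12 0"
}}

```text
time: 9.3
tool_pos: [0.5759, -0.2541, 0.3231]
eef_rot: [[-0.016, 1.0, 0.0], [1.0, 0.016, -0.001], [-0.001, 0.0, -1.0]]
ft_force: [0.7, 0.6, -0.2]
finger_gap: 0.0003
grasp_force: 0.0
```

Emit:
{"api": "drive_tool", "payload": {
  "targets": "-0.04 0 0 0; -0.08 0 0 0; -0.12 0 0 0; -0.12 0 0 0; -0.12 0 0 0; -0.12 0 0 0"
}}

```text
time: 9.8
tool_pos: [0.578, -0.3719, 0.3223]
eef_rot: [[-0.016, 1.0, -0.001], [1.0, 0.016, 0.0], [0.0, -0.001, -1.0]]
ft_force: [-0.4, 0.1, -0.2]
finger_gap: 0.0006
grasp_force: 0.0
```

```bash
python3 - <<'E'
from h import *
import cv2
a=read_camera("top")[145:240,245:420]
c=read_camera("scene")[175:305,205:410]
t=a[42:80,5:50]; t=np.clip(t.astype(float)*2.2,0,255).astype(np.uint8)
f=lambda x,w,h:cv2.resize(x[:,:,::-1],(w,h),interpolation=cv2.INTER_CUBIC)
cv2.imwrite("pics/b5.png",np.vstack([np.hstack([f(a,450,260),f(t,310,260)]),f(c,760,340)[:, :]]))
print(observe()["ft_force"],observe()["time"])
E
```

```text
[-0.47258973  1.00704588 -0.34039819] 9.9
```

View pics/b5.png

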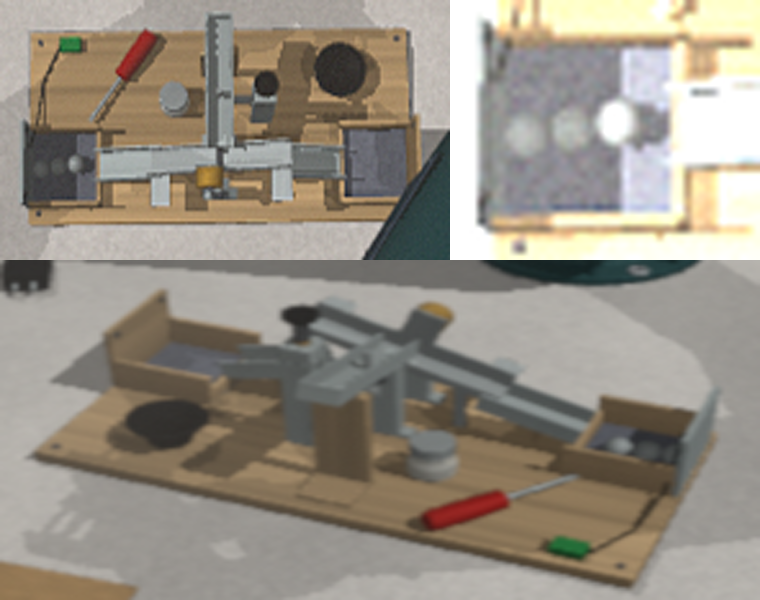

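All three balls are in the left tray (inset 525, 570 and 615 at row 130), the cap is up again, the gate is down on the left, and the arm is clear.

```bash
python3 -c "
from cell import *
print(hand_in())"
```

```text
the job is handed in; nothing more can be done
None
```

I rocked the gate over to the left and held the stop down until all three balls had rolled into the left tray. The stop is back up, the arm is clear, and the job is handed in; the hand-in gave no verdict.

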